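# Isolate and depressurise the coffee brewer's water filter

### The job

Get the coffee brewer's water filter ready for a cartridge change: shut off the supply at the knob of the rising-stem valve, screwing it down until it is firmly seated, hand-tight but not forced. Then hold the pressure-release button on top of the filter cap fully in for two seconds and let it come out again. Leave the valve shut and the rest of the counter undisturbed.

Things in the scene. Friction and masses are not known exactly. Their poses are not given: they have to be found in the camera images.
- wheel_grip (a point): centre of the supply valve's black ribbed hand knob, 47 mm across, 22 mm tall, half-way up it, on its vertical axis. It sits on a 10 mm thick rising stem over a brass globe valve (gland 22 mm wide, its top about 35 mm below this point when open). Clockwise from above closes; the knob sinks as it closes and the hand must sink with it: pushing or pulling along the axis loads the thread and seat.
- stem (a joint): how far stem and knob have sunk, m, growing downward as the valve closes: exactly 16 mm per full turn of the knob (2.55 mm per rad), 0 when the knob angle is 0. Turning by hand takes the packing drag plus the moment of the load on the seat; when the hand pauses the drag may relax or reverse, while the seat part stays.
- wheel (a joint): knob angle, rad, growing clockwise from above (closing); starts open at 0 to 0.6. The packing drags with a steady 0.32 N m and holds the knob where it is left. First touch of disc on seat depends on wear, unknown: between 1.3 and 3.9. Past it the moment climbs about 0.15 N m in 0.4 rad. Hand-tight: 0.1 to 0.22 N m above the drag; under 0.08 it weeps, over 0.3 the rubber is crushed.
- disc: rubber-faced closing disc at the foot of the stem, 18 mm across, hidden inside the brass body; origin at the middle of its underside; moves with the stem. It presses on the seat with 1 N for each 0.0026 N m of turning moment above the steady drag.
- relief_top (a point): middle of the top of the pressure-release button: a grey round push button 20 mm across in the middle of the filter's black cap (122 mm across, its top 12 mm below this point); it stands 8 mm proud of a bezel ring 31 mm wide. Pressed straight down.
- relief (a joint): travel of the pressure-release button, m: 0 out, 0.005 fully in; sprung, 2 N to start, 8 N fully in, comes out by itself. It vents when in by more than 3.5 mm.
- filter: the fixed filter station: steel base plate 150 (x) by 440 mm (y); in its middle a clear housing with a black cap 186 mm tall; origin on the counter under it. Pipes run along y, 165 mm up: the supply valve with the knob at +140 mm, a ball valve with a flat lever (open, stays so) at -140 mm, a round gauge at -104 mm, up to 210 mm tall; at +-196 mm a pipe goes down into the counter.
- cartridge_mid (a point): middle of a spare filter cartridge standing upright near the station, white, 67 mm across, 127 mm tall; to be left alone
- spanner_mid (a point): centre of the C-shaped ring, 144 mm across, of a flat black housing spanner 12 mm thick, handle 150 mm long along its -x; to be left alone
- mug_mid (a point): middle of a white mug, 80 mm across, 92 mm tall, handle along its +y; to be left alone
- bowl_mid (a point): middle of a white cereal bowl, 140 mm across, 55 mm tall; to be left alone
- syrup_mid (a point): middle of an amber syrup bottle, 60 mm across, 165 mm tall; to be left alone
- creamer_mid (a point): middle of a steel milk jug, 72 mm across, 85 mm tall, handle along its +y; to be left alone
- spoon_mid (a point): middle of a spoon 170 mm long along its x; to be left alone

How it is judged:
By the outcome, as a careful person would: the job done as asked, in the order asked, and still so for the second after the job is handed in, with the robot touching nothing.
It also fails if it takes over 72 s, if anything falls off the work surface, if the arm or the gripper's body presses on something with over 40 N, if the wrist force passes 120 N, or if a joint passes its speed limit or range.

### The arm

A 6-joint arm with a two-finger parallel gripper is mounted at the origin on the work surface. World frame = base frame: x ahead of the robot, y to its left, z up, the work surface at z = 0. Lengths are in m, angles in rad, forces in N, time in s.
With the tool pointing down it reaches from about 0.3 to 0.775 m from the base axis. Payload 14.6 kg.
Tool frame: the origin (TCP) lies midway between the tips of the shut fingers; the grasp point (between the pads) lies 19 mm behind it; z points along the fingers, y is the line along which they close (so a half turn about z gives the same grasp; the last joint's range is limited). The gripper opens to 94 mm and grips with 3 to 60 N. Pads are 16 mm wide; open, the fingers measure 119 mm over their backs; the gripper's body (75 mm by 177 mm) begins 78 mm behind the grasp point.
Start: joints at [1.074, 0.3, 1.521, -0, 1.321, -0.067], TCP at [0.229, 0.5, 0.205] pointing down, gripper open.
Joint ranges: [-3.03, 3.03], [-0.79, 2.21], [0.23, 2.52], [-1.04, 4.18], [0, 3.07], [-2.55, 2.55]. Speed limits (rad/s): [2.22, 2.22, 2.57, 3.14, 3.14, 3.14].

### API

Orientations are given as [roll, pitch, yaw] about the fixed x, y, z axes, in that order (R = Rz(yaw) Ry(pitch) Rx(roll)).
In Python, from station import telemetry, optics, ctrl gives the robot as it stands.
- The arm moves only by the tool carry_out, never from a script. Its argument "plan" is a list that holds one entry, the list of rows, each a list of 7 numbers: the shift along the tool's x, y, z in mm, then the turn, a rotation vector about the tool's x, y, z in rad, then the finger opening in mm, from 0 to 94. A call has 1 to 20 rows; each row shifts and turns the commanded pose from where the row before left it, along the tool's axes as they then stand; what a row does not reach is not made up. A row lasts 1/12 s, in which the tool goes at most 41.7 mm and 7.16 degrees, less where a joint would pass 70% of its speed; a pose out of reach is approached as far as the arm can. A call with a gripper value outside its range is refused whole. The fingers move at their own pace and stop on an object; "squeeze" is the grip in N (left out, the last holds). Time passes only in rows, so rows that do not move let the fingers close. It gives the time, the measured TCP pose, the force, the opening and the grip force at its end, in the units of the state.
- telemetry.get_obs(): the state, without advancing time (a new reading comes with each control period).
- optics.camera(name): name is "side" or "top"; returns a dict with "pixels" (480x640x3 uint8, red, green, blue), "intrinsics" (3x3 intrinsics, pixels), "origin" and "rotation" of the camera in the world. Camera axes: x right, y down, z forward; pixel columns grow to the right and rows downward; lengths in m; the calibration is good to about 2 mm. A picture is of the moment at which its call begins. There is no depth.
- ctrl.hand_in(): hands the job in; it is judged then, once.
The state is a dict: "time_s": time; "qpos": joint angles; "joint_vel": joint speeds; "tau": joint torques, N m; "ee_pos": TCP position; "eef_rot": TCP orientation; "force": force on the tool from outside, world axes, zero at the start; "moment": the same for the moment, N m; "grip_width": finger opening in m; "grip_force": force on a finger pad.
Only numpy, scipy, OpenCV 4.12 (cv2) and the standard library are available. Lean on these libraries where they do the work, as an engineer would, in place of code of your own. Each camera call takes 0.05 s, during which the arm holds its last target. There are 200 camera calls.

## Working session

There is one attempt and no reset: what is moved stays moved. The work goes in short steps, Python scripts to look and compute and a tool call to move; the robot and the scene stay as the last step left them, time stands still between calls to the robot, and variables do not carry over. Pictures are saved under pics/ and viewed, at most 10 in all, crops included, and the job is handed in when it is done.

Besides the shell and the picture viewer there is one more tool, called as name(argument=value, ...), one argument or row to a line, values as JSON. carry_out: Moves the arm, as the interface text tells. Its arguments: {"type":"object","properties":{"plan":{"type":"array","items":{"type":"array","items":{"type":"array","items":{"type":"number"}}}},"squeeze":{"type":"number"}},"required":["plan"]}

```bash
mkdir -p pics; ls
cat > h.py <<'E'
import numpy as np, cv2
from station import telemetry, optics, ctrl
def snap(name,fn):
    c=optics.camera(name); cv2.imwrite(fn,c["pixels"][:,:,::-1]); np.savez("pics/"+name+"_cal.npz",K=c["intrinsics"],o=c["origin"],R=c["rotation"],p=c["pixels"]); return c
def ray(name,u,v):
    c=np.load("pics/"+name+"_cal.npz"); d=c["R"]@np.linalg.inv(c["K"])@np.array([u,v,1.]); return c["o"],d/np.linalg.norm(d)
def atz(name,u,v,z):
    o,d=ray(name,u,v); return o+d*(z-o[2])/d[2]
def proj(name,P):
    c=np.load("pics/"+name+"_cal.npz"); q=c["K"]@(c["R"].T@(np.array(P)-c["o"])); return q[:2]/q[2]
def tri(u1,v1,u2,v2):
    o1,d1=ray("top",u1,v1);o2,d2=ray("side",u2,v2)
    A=np.stack([d1,-d2],1);s=np.linalg.lstsq(A,o2-o1,rcond=None)[0];a=o1+d1*s[0];b=o2+d2*s[1]
    return (a+b)/2,np.linalg.norm(a-b)
E
python3 - <<'E'
from h import *
np.set_printoptions(precision=4,suppress=True)
for n in("top","side"):
    c=snap(n,f"pics/{n}0.png");print(n,c["intrinsics"].tolist(),c["origin"],c["rotation"])
print(telemetry.get_obs())
E
```

```text
pics
top [[496.8460130012808, 0.0, 327.3836526923389], [0.0, 496.8460130012808, 239.77061226388074], [0.0, 0.0, 1.0]] [ 0.3933 -0.0297  1.302 ] [-3.0886 -0.0101 -1.5979]
side [[466.15527998595655, 0.0, 320.6752472345204], [0.0, 466.15527998595655, 243.52319210713787], [0.0, 0.0, 1.0]] [-0.2118 -0.6976  0.6971] [-2.0866 -0.0248 -0.7929]
{'time_s': 0.1, 'qpos': array([ 1.0744,  0.3004,  1.5215, -0.    ,  1.3206, -0.0666]), 'joint_vel': array([ 0.001 , -0.0023, -0.0003, -0.0001,  0.0012,  0.0011]), 'tau': array([ -0.0008, -53.2643, -35.3287,   0.0709,   0.0235,  -0.0001]), 'ee_pos': array([0.2291, 0.4998, 0.2049]), 'eef_rot': array([-3.1406, -0.    ,  2.7118]), 'force': array([-0.0496, -0.9275,  0.1157]), 'moment': array([ 0.0227, -0.0053, -0.0495]), 'grip_force': 0.0, 'grip_width': 0.09403892059180996}
```

View pics/top0.png

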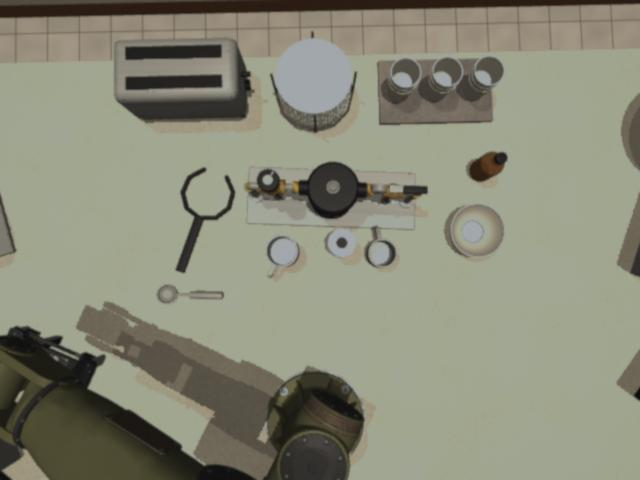

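View pics/side0.png

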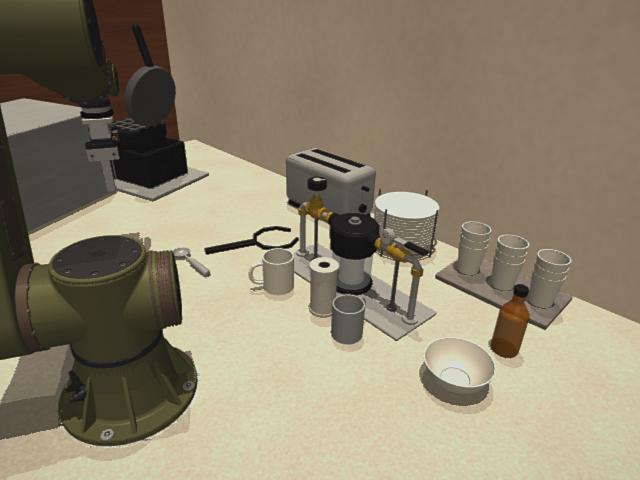

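The top view shows the station with the knob near (268,180), the cap button near (333,187) and the lever at (415,190). In the side view the knob is near (317,184) and the cap near (354,220). I'll enlarge both.

```bash
sed -i 's/c\["R"\]/Rm(c)/g; s/^def ray/from scipy.spatial.transform import Rotation as Ro\ndef Rm(c): return Ro.from_euler("xyz",c["R"]).as_matrix()\ndef ray/' h.py
python3 - <<'E'
from h import *
np.set_printoptions(precision=4,suppress=True)
t=cv2.imread("pics/top0.png")[150:230,240:360]; s=cv2.imread("pics/side0.png")[170:250,290:410]
o=np.vstack([cv2.resize(a,None,fx=3.7*1.35,fy=3.7,interpolation=cv2.INTER_CUBIC) if 0 else cv2.resize(a,(450,300),interpolation=cv2.INTER_CUBIC) for a in (t,s)])
cv2.imwrite("pics/crop0.png",o)
print(tri(268,180,317,184),tri(333,187,354,217))
E
```

```text
(array([0.5815, 0.0819, 0.2414]), np.float64(0.0008459050792019232)) (array([ 0.5688, -0.0581,  0.2027]), np.float64(0.0001227108653865719))
```

View pics/crop0.png

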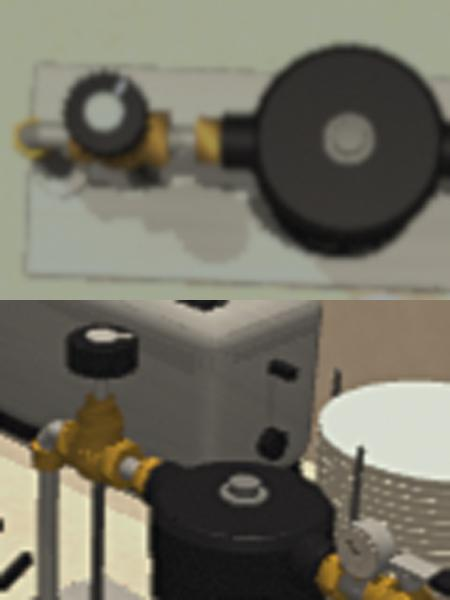

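Run:
```python
from h import *
np.set_printoptions(precision=4,suppress=True)
b=tri(333.3,186.5,355.1,218.4);print("button",b)
from scipy.optimize import least_squares
k=least_squares(lambda p:np.r_[proj("top",[p[0],p[1],p[2]+.011])-[268.2,179.9],proj("side",p)-[317.2,183.8]],[.58,.08,.24]);print("knob",k.x,k.fun)
d=k.x[:2]-b[0][:2];print(np.linalg.norm(d),np.degrees(np.arctan2(-d[0],d[1])))
for n,pts in (("mug",(284,250)),("cart",(342,242)),("cream",(380,252))): print(n,atz("top",*pts,.1))
```

```text
button (array([ 0.5709, -0.0593,  0.1986]), np.float64(0.0012450535796713308))
knob [0.5797 0.08   0.243 ] [ 0.1977 -0.2146 -0.3503  0.0126]
0.13958559965701203 -3.5934606889655463
mug [0.4348 0.062  0.1   ]
cart [ 0.4504 -0.0788  0.1   ]
cream [ 0.4237 -0.1701  0.1   ]
```

carry_out(
  plan=[
    [[0,0,-32,0,0,0,94],[0,0,-32,0,0,0,94],[0,0,-32,0,0,0,94],[-29,-13.9,0,0,0,0,94],[-29,-13.9,0,0,0,0,94],[-29,-13.9,0,0,0,0,94],[-29,-13.9,0,0,0,0,94],[-29,-13.9,0,0,0,0,94],[-29,-13.9,0,0,0,0,94],[-29,-13.9,0,0,0,0,94],[-29,-13.9,0,0,0,0,94],[-29,-13.9,0,0,0,0,94],[-29,-13.9,0,0,0,0,94],[-29,-13.9,0,0,0,0,94],[-29,-13.9,0,0,0,0,94],[-29,-13.9,0,0,0,0,94],[-29,-13.9,0,0,0,0,94],[-29,-13.9,0,0,0,0,94],[-29,-13.9,0,0,0,0,94],[-29,-13.9,0,0,0,0,94]],
  ],
  squeeze=45,
)

```text
time_s: 1.77
ee_pos: [0.5796, 0.0783, 0.3011]
eef_rot: [-3.141, -0.0, 2.712]
force: [-0.1, 1.0, 0.9]
grip_width: 0.0936
grip_force: 0.0
```

carry_out(
  plan=[
    [[0,0,0,0,0,-0.116,94],[0,0,0,0,0,-0.116,94],[0,0,0,0,0,-0.116,94],[0,0,0,0,0,-0.116,94],[0,0,0,0,0,-0.116,94],[0,0,0,0,0,-0.116,94],[0,0,0,0,0,-0.116,94],[0,0,0,0,0,-0.116,94],[0,0,0,0,0,-0.116,94],[0,0,0,0,0,-0.116,94],[0,0,0,0,0,-0.116,94],[0,0,0,0,0,-0.116,94],[0,0,0,0,0,0,94],[0,0,0,0,0,0,94]],
  ],
)

```text
time_s: 2.93
ee_pos: [0.5788, 0.0797, 0.3012]
eef_rot: [3.141, -0.0, -2.183]
force: [0.1, -0.4, -0.7]
grip_width: 0.094
grip_force: 0.0
```

Run:
```python
from h import *
np.set_printoptions(precision=4,suppress=True)
s=telemetry.get_obs();print(s)
for n in("top","side"): snap(n,f"pics/{n}1.png")
t=cv2.imread("pics/top1.png")[120:240,200:360]; s=cv2.imread("pics/side1.png")[130:250,250:410]
cv2.imwrite("pics/crop1.png",np.vstack([cv2.resize(a,(400,300),interpolation=cv2.INTER_CUBIC) for a in (t,s)]))
```

```text
{'time_s': 2.9333, 'qpos': array([ 0.0742,  0.3284,  1.2648,  0.    ,  1.5489, -2.4551]), 'joint_vel': array([ 0.0005, -0.0006, -0.001 ,  0.0011, -0.0012,  0.031 ]), 'tau': array([  0.0027, -56.7103, -37.1971,  -0.0697,   0.0334,  -0.9432]), 'ee_pos': array([0.5788, 0.0797, 0.3012]), 'eef_rot': array([ 3.1411, -0.0003, -2.1831]), 'force': array([ 0.1195, -0.3644, -0.7211]), 'moment': array([0.0283, 0.0524, 0.0139]), 'grip_force': 0.0, 'grip_width': 0.09395267306336083}
```

View pics/crop1.png

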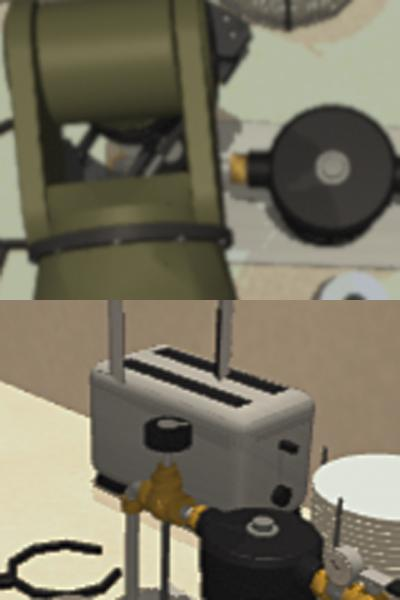

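Run:
```python
from h import *
e=np.array([.5788,.0797,.3012]);y=np.array([np.sin(-2.183),-np.cos(-2.183),0])
for p in (e,e+.0535*y,e-.0535*y,[.5788,.0797,.242],[.5797,.080,.243]): print(proj("side",p), (proj("side",p)-[250,130])*2.5+[0,300])
```

```text
[317.17847708 162.11464533] [167.9461927  380.28661333]
[295.83782828 162.93806567] [114.59457071 382.34516418]
[338.19017314 161.3039175 ] [220.47543286 378.25979376]
[316.6881485  184.29839123] [166.72037126 435.74597809]
[316.86249052 183.80895918] [167.15622631 434.52239794]
```

carry_out(
  plan=[
    [[-0.7,-0.5,20,0,0,0,94],[0,0,20,0,0,0,94],[0,0,20,0,0,0,94],[0,0,18,0,0,0,94],[0,0,0,0,0,0,94]],
  ],
)

```text
time_s: 3.45
ee_pos: [0.5784, 0.0799, 0.2199]
eef_rot: [3.137, -0.003, -2.182]
force: [0.1, -0.8, -1.4]
grip_width: 0.0937
grip_force: 0.0
```

carry_out(
  plan=[
    [[0,0,0,0,0,0,55],[0,0,0,0,0,0,50],[0,0,0,0,0,0,45],[0,0,0,0,0,0,40],[0,0,0,0,0,0,40],[0,0,0,0,0,0,40],[0,0,0,0,0,0,40],[0,0,0,0,0,0,40]],
  ],
  squeeze=10,
)

```text
time_s: 4.12
ee_pos: [0.5796, 0.0801, 0.2236]
eef_rot: [3.141, 0.0, -2.179]
force: [-1.3, -0.4, 1.7]
grip_width: 0.046
grip_force: 10.0
```

Run:
```python
from h import *
np.set_printoptions(precision=4,suppress=True)
print(telemetry.get_obs())
```

```text
{'time_s': 4.1167, 'qpos': array([ 0.0747,  0.366 ,  1.3911,  0.0002,  1.3846, -2.4583]), 'joint_vel': array([ 0.0021, -0.0029, -0.001 ,  0.0012,  0.0029,  0.0006]), 'tau': array([ -0.797 , -56.4346, -35.8913,  -0.4081,  -0.4892,   0.0068]), 'ee_pos': array([0.5796, 0.0801, 0.2236]), 'eef_rot': array([ 3.1414,  0.0001, -2.1794]), 'force': array([-1.299 , -0.3961,  1.7492]), 'moment': array([0.1469, 0.2429, 0.0141]), 'grip_force': 10.000109821557999, 'grip_width': 0.046032260650919594}
```

carry_out(
  plan=[
    [[0,0,0,0,0,0,40],[0,0,0,0,0,0,40],[0,0,0,0,0,0,40],[0,0,0,0,0,0,40]],
  ],
  squeeze=45,
)

```text
time_s: 4.45
ee_pos: [0.5796, 0.0801, 0.2236]
eef_rot: [3.142, 0.0, -2.179]
force: [-2.2, 1.2, 3.0]
grip_width: 0.0461
grip_force: 45.0
```

carry_out(
  plan=[
    [[0,0,0.127,0,0,0.05,40],[0,0,0.127,0,0,0.05,40],[0,0,0.127,0,0,0.05,40],[0,0,0.127,0,0,0.05,40],[0,0,0.127,0,0,0.05,40],[0,0,0.127,0,0,0.05,40],[0,0,0.127,0,0,0.05,40],[0,0,0.127,0,0,0.05,40]],
  ],
)

```text
time_s: 5.12
ee_pos: [0.5791, 0.0807, 0.2225]
eef_rot: [3.14, -0.001, -2.581]
force: [-8.1, 5.3, 4.6]
grip_width: 0.0459
grip_force: 45.0
```

```bash
cat > st.py <<'E'
from h import *
np.set_printoptions(precision=4,suppress=True)
s=telemetry.get_obs()
print(s["time_s"],"q6",s["qpos"][5],"yaw",s["eef_rot"][2],"pos",s["ee_pos"],"F",s["force"],"M",s["moment"],"tau6",s["tau"][5],"g",s["grip_force"],s["grip_width"])
E
python3 st.py
```

```text
5.1167 q6 -2.0562672989605346 yaw -2.5810019489723897 pos [0.5791 0.0807 0.2225] F [-8.0652  5.305   4.6152] M [1.1386 1.5083 0.338 ] tau6 -0.9175725840032101 g 45.000320076942444 0.04590334219611974
```

carry_out(
  plan=[
    [[0,0.3,0.127,0,0,0.05,40],[0,0.3,0.127,0,0,0.05,40],[0,0.3,0.127,0,0,0.05,40],[0,0.1,0.127,0,0,0.05,40],[0,0.1,0.127,0,0,0.05,40],[0,0.1,0.127,0,0,0.05,40]],
  ],
)

```text
time_s: 5.62
ee_pos: [0.5787, 0.0815, 0.2218]
eef_rot: [3.141, -0.001, -2.881]
force: [-5.6, 2.5, 3.9]
grip_width: 0.0462
grip_force: 45.0
```

```bash
python3 st.py
```

```text
5.6167 q6 -1.754392656101201 yaw -2.8811278279558 pos [0.5787 0.0815 0.2218] F [-5.6119  2.4917  3.8881] M [0.7169 1.0729 0.3329] tau6 -0.9305583871901035 g 45.000046491622925 0.046242513368756934
```

carry_out(
  plan=[
    [[0.1,0.15,0.127,0,0,0.05,40],[0.1,0.15,0.127,0,0,0.05,40],[0.1,0.15,0.127,0,0,0.05,40],[0,0.15,0.127,0,0,0.05,40],[0,0.12,0.127,0,0,0.05,40],[0,0.12,0.127,0,0,0.05,40]],
  ],
)

```text
time_s: 6.12
ee_pos: [0.5786, 0.0823, 0.2211]
eef_rot: [3.141, -0.0, 3.102]
force: [-4.7, 3.7, 3.4]
grip_width: 0.0463
grip_force: 45.0
```

```bash
python3 st.py
```

```text
6.1167 q6 -1.453014873363587 yaw 3.1020750223609026 pos [0.5786 0.0823 0.2211] F [-4.6627  3.6882  3.3993] M [0.648  0.6467 0.2992] tau6 -0.9331046417355537 g 44.999679923057556 0.04627541763247413
```

carry_out(
  plan=[
    [[0.1,0.15,0.127,0,0,0.05,40],[0.1,0.15,0.127,0,0,0.05,40],[0.1,0.15,0.127,0,0,0.05,40],[0.1,0.15,0.127,0,0,0.05,40],[0,0.15,0.127,0,0,0.05,40],[0,0.15,0.127,0,0,0.05,40]],
  ],
)

```text
time_s: 6.62
ee_pos: [0.5786, 0.0831, 0.2203]
eef_rot: [3.141, 0.0, 2.802]
force: [-0.5, 3.2, 3.0]
grip_width: 0.0466
grip_force: 45.0
```

```bash
python3 st.py
```

```text
6.6167 q6 -1.1513884474879865 yaw 2.801961903023703 pos [0.5786 0.0831 0.2203] F [-0.5114  3.1598  2.9817] M [0.4804 0.1502 0.3849] tau6 -0.9343154914677143 g 44.999443888664246 0.04655669838102712
```

carry_out(
  plan=[
    [[0,0.15,0.127,0,0,0.05,40],[0,0.15,0.127,0,0,0.05,40],[0,0.15,0.127,0,0,0.05,40]],
  ],
)

```text
time_s: 6.87
ee_pos: [0.5788, 0.0835, 0.2199]
eef_rot: [3.141, 0.0, 2.652]
force: [-1.8, 1.5, 2.1]
grip_width: 0.0463
grip_force: 45.0
```

```bash
python3 st.py
```

```text
6.8667 q6 -1.0007162352064178 yaw 2.651931990867417 pos [0.5788 0.0835 0.2199] F [-1.7696  1.533   2.0766] M [0.387  0.1731 0.3351] tau6 -0.9354631416499615 g 44.99943137168884 0.04630110233833433
```

carry_out(
  plan=[
    [[0,0.14,0.127,0,0,0.05,40],[0,0.14,0.127,0,0,0.05,40],[0,0.14,0.127,0,0,0.05,40],[0,0.14,0.127,0,0,0.05,40]],
  ],
)

```text
time_s: 7.2
ee_pos: [0.5791, 0.0839, 0.2194]
eef_rot: [3.141, 0.0, 2.452]
force: [-0.7, 1.9, 2.2]
grip_width: 0.0466
grip_force: 45.0
```

```bash
python3 st.py
```

```text
7.2 q6 -0.7999210040744056 yaw 2.4518522350765535 pos [0.5791 0.0839 0.2194] F [-0.7092  1.8712  2.1755] M [0.3179 0.1696 0.356 ] tau6 -0.9366429783403873 g 44.9994295835495 0.04658224451601927
```

carry_out(
  plan=[
    [[0,0.13,0.127,0,0,0.05,40],[0,0.13,0.127,0,0,0.05,40],[0,0.13,0.127,0,0,0.05,40],[0,0.13,0.127,0,0,0.05,40]],
  ],
)

```text
time_s: 7.53
ee_pos: [0.5794, 0.0843, 0.2189]
eef_rot: [3.141, 0.0, 2.252]
force: [-0.8, 3.1, 1.9]
grip_width: 0.0461
grip_force: 45.0
```

```bash
python3 st.py
```

```text
7.5333 q6 -0.5993337355922026 yaw 2.2519020559412524 pos [0.5794 0.0843 0.2189] F [-0.8066  3.0912  1.8586] M [0.3161 0.2404 0.2445] tau6 -0.9355618804693222 g 44.99949932098389 0.04609640991884075
```

carry_out(
  plan=[
    [[0,0.13,0.127,0,0,0.05,40],[0,0.13,0.127,0,0,0.05,40],[0,0.13,0.127,0,0,0.05,40],[0,0.13,0.127,0,0,0.05,40]],
  ],
)

```text
time_s: 7.87
ee_pos: [0.5799, 0.0846, 0.2184]
eef_rot: [3.141, 0.0, 2.052]
force: [-0.6, 1.1, 2.9]
grip_width: 0.0459
grip_force: 45.0
```

```bash
python3 st.py
```

```text
7.8667 q6 -0.3988768210460519 yaw 2.0519042523196607 pos [0.5799 0.0846 0.2184] F [-0.5773  1.1315  2.944 ] M [0.2681 0.1571 0.3167] tau6 -0.9355835057795048 g 44.999656677246094 0.04588532195413764
```

carry_out(
  plan=[
    [[0,0.13,0.127,0,0,0.05,40],[0,0.13,0.127,0,0,0.05,40],[0,0.13,0.127,0,0,0.05,40],[0,0.13,0.127,0,0,0.05,40]],
  ],
)

```text
time_s: 8.2
ee_pos: [0.5804, 0.0848, 0.2181]
eef_rot: [3.141, 0.0, 1.852]
force: [-1.0, 2.3, 3.6]
grip_width: 0.0462
grip_force: 45.0
```

```bash
python3 st.py
```

```text
8.2 q6 -0.19862412717038547 yaw 1.8519018926911552 pos [0.5804 0.0848 0.2181] F [-1.0381  2.2626  3.6347] M [0.2698 0.3237 0.3514] tau6 -0.8959165960550308 g 45.00007510185242 0.046190983650888695
```

carry_out(
  plan=[
    [[0,0.12,0.127,0,0,0.05,40],[0,0.12,0.127,0,0,0.05,40]],
  ],
)

```text
time_s: 8.37
ee_pos: [0.5806, 0.0849, 0.2179]
eef_rot: [3.141, -0.0, 1.752]
force: [-1.6, 1.8, 4.4]
grip_width: 0.0465
grip_force: 45.0
```

```bash
python3 st.py
```

```text
8.3667 q6 -0.09861940760976619 yaw 1.752004778961291 pos [0.5806 0.0849 0.2179] F [-1.6083  1.8018  4.3623] M [0.2548 0.4384 0.3532] tau6 -0.871503408998251 g 45.000425577163696 0.046451499429328295
```

carry_out(
  plan=[
    [[0,0.12,0.127,0,0,0.05,40],[0,0.12,0.127,0,0,0.05,40]],
  ],
)

```text
time_s: 8.53
ee_pos: [0.5809, 0.0848, 0.2178]
eef_rot: [3.141, -0.0, 1.652]
force: [-1.4, 1.6, 5.8]
grip_width: 0.046
grip_force: 45.0
```

```bash
python3 st.py
```

```text
8.5333 q6 0.001427240380606637 yaw 1.6518806967310624 pos [0.5809 0.0848 0.2178] F [-1.3774  1.577   5.7583] M [0.2723 0.4309 0.3807] tau6 -0.8476966246962547 g 45.000441670417786 0.04599045093800084
```

carry_out(
  plan=[
    [[0,0.1,0.05,0,0,0.05,40],[0,0.1,0.05,0,0,0.05,40]],
  ],
)

```text
time_s: 8.7
ee_pos: [0.5812, 0.0849, 0.2177]
eef_rot: [3.14, -0.0, 1.552]
force: [-0.4, 2.1, 4.7]
grip_width: 0.0462
grip_force: 45.0
```

```bash
python3 st.py
```

```text
8.7 q6 0.10136369066867515 yaw 1.5520206670477605 pos [0.5812 0.0849 0.2177] F [-0.3917  2.1497  4.6756] M [0.307  0.284  0.3481] tau6 -0.8187995664775372 g 45.00024497509003 0.046151429057118505
```

carry_out(
  plan=[
    [[0,0.1,0.08,0,0,0.04,40]],
  ],
  squeeze=60,
)

```text
time_s: 8.78
ee_pos: [0.5813, 0.0849, 0.2176]
eef_rot: [3.14, -0.0, 1.512]
force: [-1.1, 1.1, 6.5]
grip_width: 0.046
grip_force: 60.0
```

```bash
python3 st.py
```

```text
8.7833 q6 0.14148012782793648 yaw 1.5118684656687056 pos [0.5813 0.0849 0.2176] F [-1.0815  1.1092  6.4769] M [0.3013 0.3082 0.448 ] tau6 -0.33753697760403156 g 60.001521706581116 0.046043955769172605
```

carry_out(
  plan=[
    [[0,0.1,0.08,0,0,0.04,40]],
  ],
)

```text
time_s: 8.87
ee_pos: [0.5814, 0.0849, 0.2176]
eef_rot: [3.14, -0.0, 1.472]
force: [-0.4, 1.5, 5.7]
grip_width: 0.0464
grip_force: 60.0
```

```bash
python3 st.py
```

```text
8.8667 q6 0.18089570012692957 yaw 1.472442922170937 pos [0.5814 0.0849 0.2176] F [-0.4089  1.5088  5.7123] M [0.2765 0.3733 0.4594] tau6 -0.5011585727334023 g 60.00138759613037 0.046398185772091316
```

carry_out(
  plan=[
    [[0,0.1,0.08,0,0,0.04,40]],
  ],
)

```text
time_s: 8.95
ee_pos: [0.5815, 0.0849, 0.2175]
eef_rot: [3.14, -0.0, 1.432]
force: [-1.5, 0.5, 5.4]
grip_width: 0.0463
grip_force: 60.0
```

```bash
python3 st.py
```

```text
8.95 q6 0.22084094385905823 yaw 1.4324342685249871 pos [0.5815 0.0849 0.2175] F [-1.458   0.4849  5.4452] M [0.2389 0.4262 0.4609] tau6 -0.5360260605812073 g 60.00146806240082 0.04630561233684063
```

carry_out(
  plan=[
    [[0,0.1,0.05,0,0,0.04,40]],
  ],
)

```text
time_s: 9.03
ee_pos: [0.5816, 0.0849, 0.2175]
eef_rot: [3.14, -0.001, 1.393]
force: [-0.1, 1.8, 4.9]
grip_width: 0.0463
grip_force: 60.0
```

```bash
python3 st.py
```

```text
9.0333 q6 0.26071985100748135 yaw 1.3925643593877988 pos [0.5816 0.0849 0.2175] F [-0.1333  1.7723  4.891 ] M [0.2176 0.3913 0.4569] tau6 -0.5295133218169212 g 60.00139117240906 0.046272685387956404
```

carry_out(
  plan=[
    [[0,0.1,0.05,0,0,0.04,40]],
  ],
)

```text
time_s: 9.12
ee_pos: [0.5817, 0.0848, 0.2174]
eef_rot: [3.14, -0.001, 1.353]
force: [-0.7, 1.6, 5.3]
grip_width: 0.0461
grip_force: 60.0
```

```bash
python3 st.py
```

```text
9.1167 q6 0.30066506511035307 yaw 1.3525497304242635 pos [0.5817 0.0848 0.2174] F [-0.7284  1.6187  5.2683] M [0.3018 0.3637 0.467 ] tau6 -0.5196320079267025 g 60.00140190124512 0.04609095037839194
```

carry_out(
  plan=[
    [[0,0.1,-0.3,0,0,0.04,40],[0,0.1,-0.2,0,0,0.04,40],[0,0.1,0,0,0,0.04,40]],
  ],
)

```text
time_s: 9.37
ee_pos: [0.5819, 0.0847, 0.2174]
eef_rot: [3.141, -0.0, 1.233]
force: [1.6, 2.2, 0.6]
grip_width: 0.0461
grip_force: 60.0
```

```bash
python3 st.py
```

```text
9.3667 q6 0.42048120695583713 yaw 1.2325619155484433 pos [0.5819 0.0847 0.2174] F [1.6319 2.1711 0.5921] M [ 0.2712 -0.025   0.5187] tau6 -0.47869104892015457 g 59.99952793121338 0.046132186686306684
```

carry_out(
  plan=[
    [[0,0.1,0,0,0,0.04,40],[0,0.1,0,0,0,0.04,40]],
  ],
)

```text
time_s: 9.53
ee_pos: [0.5821, 0.0846, 0.2172]
eef_rot: [3.141, -0.0, 1.153]
force: [2.0, 2.2, 0.1]
grip_width: 0.0459
grip_force: 60.0
```

```bash
python3 st.py
```

```text
9.5333 q6 0.5002885392202558 yaw 1.1525802517272474 pos [0.5821 0.0846 0.2172] F [1.9633 2.2123 0.0899] M [ 0.2675 -0.1358  0.5184] tau6 -0.456231739372015 g 59.99898970127106 0.04591231368640577
```

carry_out(
  plan=[
    [[0,0,0,0,0,0,48],[0,0,0,0,0,0,55],[0,0,0,0,0,0,80],[0,0,0,0,0,0,94],[0,0,0,0,0,0,94],[0,0,0,0,0,0,94],[0,0,0,0,0,0,94],[0,0,0,0,0,0,94]],
  ],
)

```text
time_s: 10.2
ee_pos: [0.5818, 0.0844, 0.2173]
eef_rot: [-3.142, 0.0, 1.154]
force: [-0.6, -0.1, -0.5]
grip_width: 0.0911
grip_force: 0.0
```

carry_out(
  plan=[
    [[0,0,-15,0,0,0,94],[0,0,-25,0,0,0,94],[0,0,-25,0,0,0,94],[0,0,-20,0,0,0,94],[-26.7,9.7,0,0,0,0,0],[-26.7,9.7,0,0,0,0,0],[-26.7,9.7,0,0,0,0,0],[-26.7,9.7,0,0,0,0,0],[-26.7,9.7,0,0,0,0,0],[0,0,0,0,0,0,0],[0,0,0,0,0,0,0],[0,0,0,0,0,0,0],[0,0,0,0,0,0,0]],
  ],
  squeeze=20,
)

```text
time_s: 11.28
ee_pos: [0.5722, -0.0563, 0.3023]
eef_rot: [-3.142, -0.0, 1.155]
force: [0.6, -0.4, -0.5]
grip_width: 0.0371
grip_force: 0.0
```

```bash
python3 st.py
python3 - <<'E'
from h import *
for n in("top","side"): snap(n,f"pics/{n}2.png")
t=cv2.imread("pics/top2.png")[120:240,200:360]; s=cv2.imread("pics/side2.png")[160:250,290:410]
cv2.imwrite("pics/crop2.png",cv2.resize(s,(800,600),interpolation=cv2.INTER_CUBIC))
e=telemetry.get_obs()["ee_pos"]
f=lambda p:(proj("side",p)-[290,160])*20/3
print(f(e),f([.5709,-.0593,.1986]),f([.572,-.057,.1986]))
E
```

```text
11.2833 q6 0.25415865523250186 yaw 1.154821471407979 pos [ 0.5722 -0.0563  0.3023] F [ 0.6335 -0.3749 -0.4956] M [-0.1172  0.1219 -0.0348] tau6 0.004837796150241047 g 0.0 0.037128414082873144
[446.39680756 116.43262863] [432.24135732 389.48204637] [429.42532145 386.46876279]
```

View pics/crop2.png

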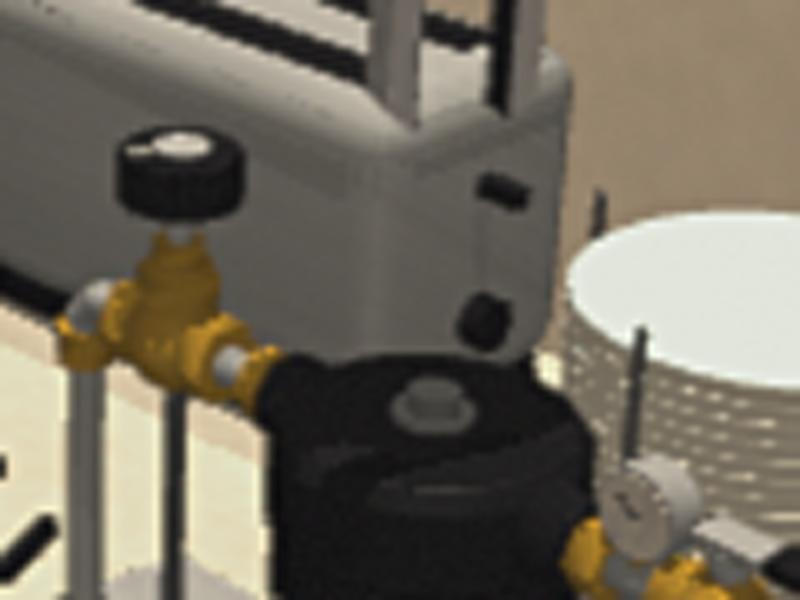

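```bash
python3 - <<'E'
from h import *
f=lambda u,v,z:atz("side",290+u*.15,160+v*.15,z)
d=f(131,150,.247)-f(183,145,.247);print(d,np.degrees(np.arctan2(d[1],d[0])),np.linalg.norm(d))
# initial, side0 crop: origin 290,170 scale 3.75
g=lambda u,v,z:atz("side",290+u/3.75,170+(v-300)/3.75,z)
d=g(130,336,.254)-g(101,335,.254);print(d,np.degrees(np.arctan2(d[1],d[0])))
g=lambda u,v,z:atz("top",240+u/3.75,150+v/3.75,z)
d=g(123,84,.254)-g(104,111,.254);print(d,np.degrees(np.arctan2(d[1],d[0])))
E
python3 - <<'E'
import cv2,numpy as np
a=cv2.imread("pics/top2.png")[160:200,245:295];b=cv2.imread("pics/top0.png")[160:200,245:295]
c=cv2.imread("pics/side2.png")[170:200,300:335];d=cv2.imread("pics/side0.png")[170:200,300:335]
r=lambda x:cv2.resize(x,(400,300),interpolation=cv2.INTER_CUBIC)
cv2.imwrite("pics/crop3.png",np.vstack([np.hstack([r(b),r(a)]),np.hstack([r(d),r(c)])]))
E
```

```text
[-0.01835278  0.00970912  0.        ] 152.1199445214581 0.020762739204482922
[ 1.33941632e-02 -1.44367045e-02 -5.55111512e-17] -47.145290557127794
[ 0.01514762 -0.01107176  0.        ] -36.16397819198858
```

View pics/crop3.png

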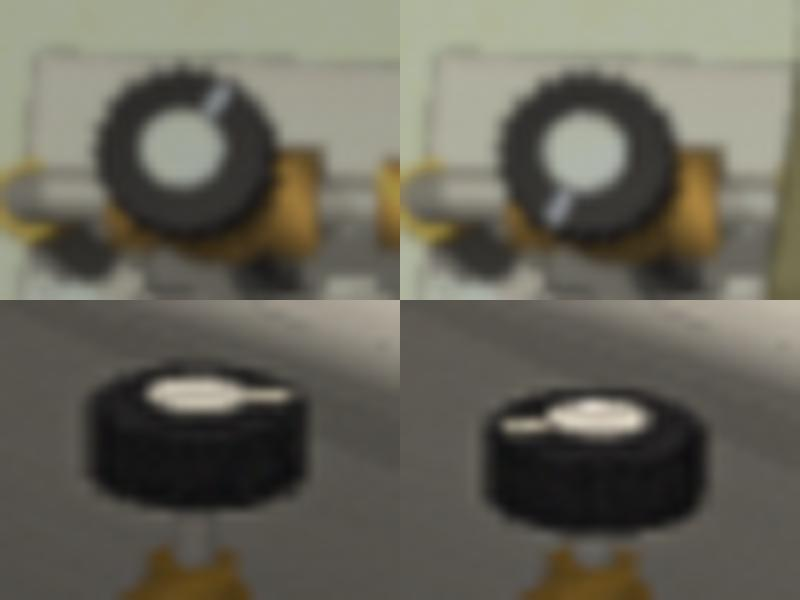

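The top-view marker and the roughly 7 mm sink show the knob turned about 3 rad, which agrees with the hand's 2.95 rad and the torque ramp. The seat moment is about 0.19 N m, inside the window. Next is the button.

carry_out(
  plan=[
    [[-1.8,0,0,0,0,0,0],[0,0,0,0,0,0,0],[0,0,0,0,0,0,0],[0,0,25,0,0,0,0],[0,0,25,0,0,0,0],[0,0,25,0,0,0,0],[0,0,20,0,0,0,0],[0,0,0,0,0,0,0],[0,0,0,0,0,0,0],[0,0,0,0,0,0,0]],
  ],
)

```text
time_s: 12.22
ee_pos: [0.572, -0.0589, 0.2089]
eef_rot: [3.14, -0.001, 1.154]
force: [-0.7, -0.1, 0.2]
grip_width: 0.0006
grip_force: 0.0
```

```bash
python3 st.py
python3 - <<'E'
from h import *
snap("side","pics/side3.png")
s=cv2.imread("pics/side3.png")[180:240,310:390]
cv2.imwrite("pics/crop4.png",cv2.resize(s,(800,600),interpolation=cv2.INTER_CUBIC))
E
```

```text
12.2167 q6 0.2505623328680138 yaw 1.153870478205473 pos [ 0.572  -0.0589  0.2089] F [-0.703  -0.1375  0.242 ] M [-0.0874  0.076  -0.0248] tau6 0.0003574882521206746 g 0.0 0.0006060401380642377
```

View pics/crop4.png

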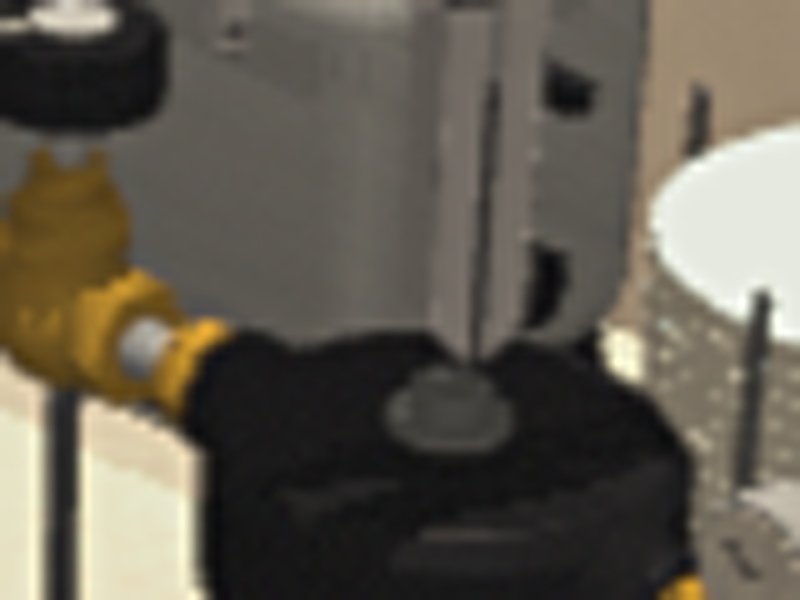

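carry_out(
  plan=[
    [[0,0,3,0,0,0,0],[0,0,3,0,0,0,0],[0,0,3,0,0,0,0],[0,0,1,0,0,0,0],[0,0,1,0,0,0,0],[0,0,0,0,0,0,0]],
  ],
)

```text
time_s: 12.77
ee_pos: [0.5715, -0.0589, 0.1965]
eef_rot: [3.141, -0.0, 1.154]
force: [-0.6, -0.2, 4.3]
grip_width: 0.0006
grip_force: 2.0
```

carry_out(
  plan=[
    [[0,0,1,0,0,0,0],[0,0,1,0,0,0,0],[0,0,1,0,0,0,0],[0,0,0.7,0,0,0,0],[0,0,0,0,0,0,0]],
  ],
)

```text
time_s: 13.18
ee_pos: [0.5715, -0.0589, 0.1933]
eef_rot: [3.141, -0.0, 1.154]
force: [-2.9, 0.8, 7.7]
grip_width: 0.0003
grip_force: 3.9
```

carry_out(
  plan=[
    [[0,0,0.5,0,0,0,0],[0,0,0.5,0,0,0,0],[0,0,0,0,0,0,0]],
  ],
)

```text
time_s: 13.43
ee_pos: [0.5716, -0.0589, 0.1931]
eef_rot: [3.14, -0.0, 1.154]
force: [-6.0, 0.4, 15.3]
grip_width: 0.0003
grip_force: 7.5
```

carry_out(
  plan=[
    [[0,0,0,0,0,0,0],[0,0,0,0,0,0,0],[0,0,0,0,0,0,0],[0,0,0,0,0,0,0],[0,0,0,0,0,0,0],[0,0,0,0,0,0,0],[0,0,0,0,0,0,0],[0,0,0,0,0,0,0],[0,0,0,0,0,0,0],[0,0,0,0,0,0,0],[0,0,0,0,0,0,0],[0,0,0,0,0,0,0],[0,0,0,0,0,0,0],[0,0,0,0,0,0,0],[0,0,0,0,0,0,0],[0,0,0,0,0,0,0],[0,0,0,0,0,0,0],[0,0,0,0,0,0,0],[0,0,0,0,0,0,0],[0,0,0,0,0,0,0]],
  ],
)

```text
time_s: 15.1
ee_pos: [0.5716, -0.0589, 0.1931]
eef_rot: [3.14, -0.0, 1.154]
force: [-6.2, 0.2, 15.7]
grip_width: 0.0005
grip_force: 7.6
```

carry_out(
  plan=[
    [[0,0,0,0,0,0,0],[0,0,0,0,0,0,0],[0,0,0,0,0,0,0],[0,0,0,0,0,0,0],[0,0,0,0,0,0,0],[0,0,-2,0,0,0,0],[0,0,-5,0,0,0,0],[0,0,-10,0,0,0,0],[0,0,-25,0,0,0,0],[0,0,-30,0,0,0,0],[0,0,-30,0,0,0,0],[0,0,0,0,0,0,0],[0,0,0,0,0,0,0],[0,0,0,0,0,0,0],[0,0,0,0,0,0,0]],
  ],
)

```text
time_s: 16.35
ee_pos: [0.571, -0.0588, 0.2922]
eef_rot: [-3.139, 0.001, 1.154]
force: [0.4, 0.1, 0.1]
grip_width: 0.0007
grip_force: 0.0
```

```bash
python3 st.py
python3 - <<'E'
from h import *
snap("side","pics/side4.png")
a=cv2.imread("pics/side4.png"); b=cv2.imread("pics/side2.png")
r=lambda s:cv2.resize(s[170:240,300:390],(400,311),interpolation=cv2.INTER_CUBIC)
cv2.imwrite("pics/crop5.png",np.vstack([np.hstack([r(b),r(a)]),cv2.resize(a[100:400,180:566],(800,622))[:280]]))
E
```

```text
16.35 q6 0.25056882905285477 yaw 1.1537793865904262 pos [ 0.571  -0.0588  0.2922] F [0.4293 0.0778 0.1254] M [-0.085   0.0227  0.0037] tau6 -7.614199148520129e-05 g 0.0 0.0006900512409156405
```

View pics/crop5.png

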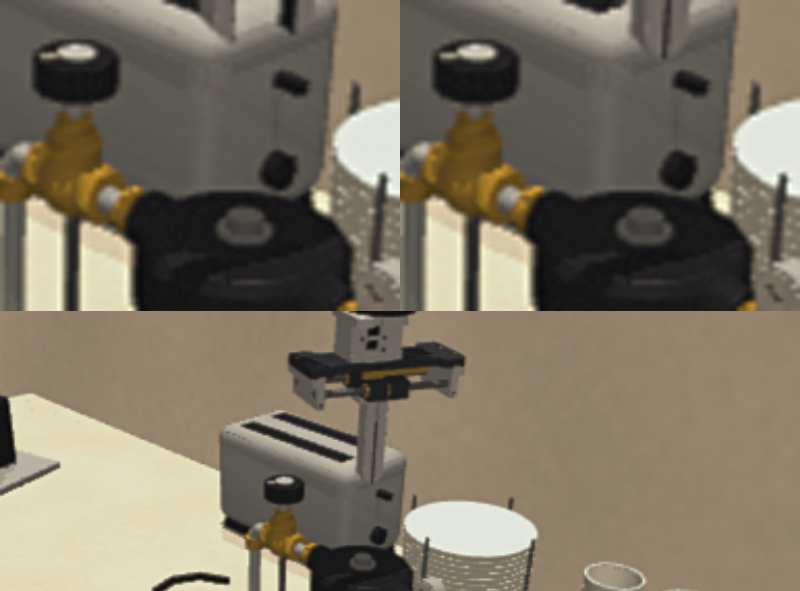

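The button is back out, the knob hasn't moved since I let go of it, and the robot is touching nothing, so I'm handing in.

```bash
python3 -c "
from station import ctrl
print(ctrl.hand_in())"
```

```text
the job is handed in; nothing more can be done
None
```

The job is handed in: the supply valve is screwed shut at an estimated 0.19 N m above the drag (target 0.10–0.22), and the relief button was then held fully in for just over 2 s and came back out, with nothing else touched; hand-in returned no verdict.

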